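# Free the stuck cap of the icing-sugar jar

### The job

The square white jar stands in its bench holder and its round metal cap is stuck: grip the cap firmly but without crushing it, break it loose with a short hard twist anticlockwise (seen from above), then spin it on easily until it comes off. It lifts off only at one place in its turn, so feel with a light upward pull every little way and turn it on if it still holds; never pull the jar up out of its seat or tip it. Set the cap down gently, flat top up, on the middle of the round cork mat, let go, and leave the jar seated in its holder and the other things where they lie.

Things in the scene. Friction and masses are not known exactly. Their poses are not given: they have to be found in the camera images.
- cap_center (a point): Centre (half-way up) of the round steel cap: 60 mm across, 32 mm high, straight fluted side, flat top, 60 g; axes turn with the cap, z up. It lies 16 mm above the cap's lower edge; closed, that edge is 3 mm above the jar's shoulder. Grip it with 45 to 70 N a finger: less may slip in the hard twist; over 90 N a finger crushes it. Closing fingers may press it down.
- cap_top (a point): Middle of the cap's top. How the cap turns: clockwise it stops after 0.08 rad. Anticlockwise it moves about 0.15 rad, then needs about 0.8 N m to be forced past a catch; the peak is over at about 0.4 rad. Further on it turns with about 0.1 N m (a slight snap near 1 rad) up to an end stop at 2.35 rad. It does not climb as it turns.
- jar_lips (a point): On the jar's axis inside the cap, 18 mm below the top of the neck: two hidden lips hold two lugs of the cap (2 mm vertical play). The cap lifts off only while the lugs stand in the gaps: a window 0.3 rad wide that begins at an unknown angle, 0.6 to 2.1 rad anticlockwise of the start; past it the lips hold again (then turn back). A held cap lifts the jar.
- jar_neck (a point): Middle of the top of the jar's neck, 120 mm above the jar's underside; z up, x and y along the jar's sides. The jar is white, with a square body 80 x 80 mm and 86 mm high (round shoulder to 89.5 mm), 0.5 to 0.9 kg, and stands loose in the holder, which keeps it from turning. It must not rise more than 8 mm.
- holder: Square metal socket screwed to the worktop: flange 124 x 124 x 6 mm, four walls up to 40 mm high, 95 x 95 mm outside, 83 x 83 mm inside; the jar stands on its 6 mm floor, so 1.5 mm free on each side. Origin: centre of its underside, on the worktop; x and y along its sides.
- mat_top (a point): Middle of the top of the round cork mat, fixed to the worktop, 120 mm across, 6 mm thick.
- ribbon_spool: Spool of red ribbon lying on the worktop, 104 x 132 x 32 mm with the loose end, the nearer of two; a bystander.
- marker: Black and white marker pen, 135 mm long, 16 mm thick, lying on the worktop; a bystander.
- scissors: Scissors with red handles, 199 mm long, 9 mm thick, lying on the worktop; a bystander.
Mind the look-alikes: they are no part of the job. What is shaped like the part that bears cap_center but purple is not meant. Of the things like the part that bears jar_lips, leave any that is green; of the rest the smaller one is meant.

How it is judged (in metres and radians):
On the way, in this order (a step that is already met when the one before it is completed fails the run):
1. the cap is broken loose: turned more than 0.5 rad on the jar while it is still on (angle between the x axis of cap_center and the x axis of jar_neck, either way round above 0.5 rad and z of cap_center in the frame of jar_neck below -0.006 m and horizontal distance between cap_center and jar_neck below 0.008 m), for 0.05 s.
2. the cap is off the neck and lifted clear, with the jar still seated (z of cap_center in the frame of jar_neck above 0.025 m and z of jar_neck in the frame of holder below 0.131 m), for 0.05 s.
At the end, for the whole second after the job is handed in: The cap stands upright (within 0.1 rad, flat top up), released and at rest on the cork mat, its centre within 30 mm of the mat's centre; the jar stands seated in the holder (within 4 mm of its height, tilt under 0.06 rad) (horizontal distance between cap_center and mat_top below 0.03 m and height (world z) of cap_center below 0.026 m and z of cap_center in the frame of mat_top above 0.012 m and angle between cap_center's own z axis and vertical below 0.1 rad and linear speed of cap below 0.02 m/s and contact force between the fingers and cap below 0.1 N and z of jar_neck in the frame of holder between 0.122 and 0.13 m and angle between jar_neck's own z axis and vertical below 0.06 rad); the robot touches nothing.
It fails at once if the jar is pulled more than 8 mm up out of its seat (z of jar_neck in the frame of holder above 0.134 m).
It fails at once if the jar is tipped by more than 0.2 rad (angle between jar_neck's own z axis and vertical above 0.2 rad).
It fails at once if the cap is squeezed by more than 90 N a finger (180 N over both) (contact force between the fingers and cap above 180 N).
It fails at once if the cap is dropped: loose in the air away from the jar, more than 15 mm above the mat's top (contact force between anything else and cap below 0.05 N and height (world z) of cap_center above 0.037 m and horizontal distance between cap_center and jar_neck above 0.05 m).
It fails at once if a bystander is shifted by more than 30 mm (distance of any of ribbon_spool, marker, scissors from where it was at the start of the episode above 0.03 m).
It also fails if it takes over 62 s, if anything falls off the work surface, if the arm or the gripper's body presses on something with over 40 N, if the wrist force passes 120 N, or if a joint passes its speed limit or range.

### The arm

A 6-joint arm with a two-finger parallel gripper is mounted at the origin on a cart in front of the work surface, level with it; the furniture and walls round the work are solid. World frame = base frame: x ahead of the robot, y to its left, z up, the work surface at z = 0. Lengths are in mm, angles in degrees, forces in N, time in s.
With the tool pointing down it reaches from about 325 to 775 mm from the base axis. Payload 5.5 kg.
Tool frame: the origin (TCP) lies at the very end of the fingers, on their centre line; the grasp point (between the pads) lies 19 mm behind it (robot.grip_point_offset is the distance from the TCP to the grasp point, in mm); z points along the fingers, y is the direction in which the jaws open and shut (so a half turn about z gives the same grasp; the last joint's range is limited). The gripper opens to 85 mm and grips with 20 to 120 N. Pads are 22 mm wide; open, the fingers measure 114 mm over their backs; the gripper's body (76 mm by 85 mm) begins 54 mm behind the grasp point. The pads swing forward as they close: fully open they stand 13 mm farther back than shut.
Start: joints at [-69.884, 5.22, 70.514, -0, 104.267, -3.249], TCP at [237.955, -550.812, 207.575] pointing down, gripper open.
Joint ranges: [-164.24, 164.24], [-49.07, 125.15], [9.68, 141.18], [-86.29, 266.29], [3.28, 154.24], [-151.56, 151.56]. Speed limits (degrees/s): [147.25, 147.25, 172.46, 180, 180, 180].

### API

Orientations are given as a 3x3 rotation matrix whose columns are the frame's x, y, z axes.
In Python, from cell import robot, imaging gives the robot as it stands.
- The arm moves only by the tool move_arm, never from a script. Its argument "moves" is one flat list of numbers, 7 for each row, row after row: the turn, a rotation vector about the tool's x, y, z in rad, then the shift along the tool's x, y, z in m, then the closure in counts, from 0 (fully open) to 255 (shut). In form: [wx, wy, wz, tx, ty, tz, gripper, wx, wy, wz, tx, ty, tz, gripper, ...]. A call has 1 to 8 rows; each row is the pose to reach, as a shift and turn from the pose commanded when the call began, along the tool's axes at that moment; what a row does not reach only later rows make up. A row lasts 1/10 s, in which the tool goes at most 50 mm and 8.59 degrees, less where a joint would pass 70% of its speed; a pose out of reach is approached as far as the arm can. A call with a gripper value outside its range is refused whole. The fingers move at their own pace and stop on an object; the grip force is fixed at half the most. Time passes only in rows, so rows that repeat a pose let the fingers close. It gives the time, the measured TCP pose, the force and the opening at its end, in the units of the state.
- robot.get_obs(): the state, without advancing time (a new reading comes with each control period).
- imaging.grab_frame(name): name is "scene" or "top" or "wrist"; returns (picture, depth): 420x560x3 uint8, red, green, blue; 420x560 float32, mm along the optical axis (not along the pixel's ray), 0 where there is no reading.
- imaging.camera_model(name): a dict with "mtx" (3x3 intrinsics, pixels), "dist" ([k1, k2, p1, p2, k3] as OpenCV has them; the pictures are not rectified), "pose" (4x4, takes a point from camera to world coordinates); the wrist camera has in their place "T_tool_cam" (4x4, takes a point from camera to tool coordinates, whose origin is the TCP and whose axes are the flange's). Camera axes: x right, y down, z forward; pixel columns grow to the right and rows downward; lengths in mm; the calibration is good to about 2 mm. A picture is of the moment at which its call begins: read the wrist's pose just before it. camera_model takes no time and is no camera call.
- robot.finish_job(): hands the job in, once; it reports no verdict.
The state is a dict: "time_s": time; "joint_positions": joint angles; "dq": joint speeds; "joint_efforts": joint torques, N m; "tool_pos": TCP position; "tool_rot": TCP orientation; "contact_force": force on the tool from outside, world axes, zero at the start; "ft_torque": the same for the moment, N m; "opening": finger opening in mm.
Only numpy, scipy, OpenCV 4.12 (cv2) and the standard library are available. Lean on these libraries where they do the work, as an engineer would, in place of code of your own. Each camera call takes 0.05 s, during which the arm holds its last target. There are 200 camera calls.

## Working session

There is one attempt and no reset: what is moved stays moved. The work goes in short steps, Python scripts to look and compute and a tool call to move; the robot and the scene stay as the last step left them, time stands still between calls to the robot, and variables do not carry over. Pictures are saved under pics/ and viewed, on a budget of 10 in all, crops included, one or two more only if the job needs it, and the job is handed in when it is done.

Besides the shell and the picture viewer there is one more tool, called after "Emit:" in YAML: its name, and indented under it one key for each argument. move_arm: Moves the arm, as the interface text tells. Its arguments: {"type":"object","properties":{"moves":{"type":"array","items":{"type":"number"}}},"required":["moves"]}

```bash
mkdir -p pics; ls; cat > h.py <<'E'
import numpy as np, cv2
from cell import robot, imaging
def save(n,fn):
    p,d=imaging.grab_frame(n); np.savez('pics/'+fn+'.npz',p=p,d=d); cv2.imwrite('pics/'+fn+'.png',p[:,:,::-1]); return p,d
def cam(n):
    m=imaging.camera_model(n); 
    return np.array(m['mtx']),np.array(m['dist']),(np.array(m['pose']) if 'pose' in m else np.array(m['T_tool_cam']))
def toworld(uv,T,K,D,depth=None,z=None):
    uv=np.asarray(uv,float).reshape(-1,1,2); r=cv2.undistortPoints(uv,K,D).reshape(-1,2)
    r=np.c_[r,np.ones(len(r))]
    if depth is not None: return (r*np.asarray(depth).reshape(-1,1))@T[:3,:3].T+T[:3,3]
    w=r@T[:3,:3].T; s=(z-T[2,3])/w[:,2]; return T[:3,3]+w*s[:,None]
E
python3 - <<'E'
from h import *
for n in('top','scene'):
    p,d=save(n,n+'0'); K,D,T=cam(n); print(n,K,D,T.round(3),(d>0).mean())
print(robot.get_obs())
E
```

```text
pics
top [[500.12281452   0.         275.95918883]
 [  0.         500.12281452 201.54219012]
 [  0.           0.           1.        ]] [0.03652276 0.         0.         0.         0.        ] [[ 1.60000e-02 -9.89000e-01  1.46000e-01  3.47941e+02]
 [-1.00000e+00 -1.50000e-02  8.00000e-03 -9.50990e+01]
 [-6.00000e-03 -1.46000e-01 -9.89000e-01  1.41709e+03]
 [ 0.00000e+00  0.00000e+00  0.00000e+00  1.00000e+00]] 0.9960119047619047
scene [[524.34020174   0.         271.37500312]
 [  0.         524.34020174 208.09945171]
 [  0.           0.           1.        ]] [0.02551175 0.         0.         0.         0.        ] [[-5.64000e-01 -3.46000e-01  7.49000e-01 -5.23637e+02]
 [-8.25000e-01  2.56000e-01 -5.03000e-01  6.31580e+02]
 [-1.80000e-02 -9.03000e-01 -4.30000e-01  7.17075e+02]
 [ 0.00000e+00  0.00000e+00  0.00000e+00  1.00000e+00]] 0.9960926870748299
{'time_s': 0.1, 'joint_positions': array([-6.98825817e+01,  5.26125905e+00,  7.05746290e+01, -2.31357694e-05,
        1.04264994e+02, -3.24979109e+00]), 'dq': array([ 0.03841288, -0.10500673, -0.05478634, -0.05607953,  0.0134323 ,
        0.03036836]), 'joint_efforts': array([ 3.67471890e-03, -4.60217106e+01, -4.19219148e+01,  6.35103788e-05,
        1.05646695e-02, -8.79014461e-07]), 'tool_pos': array([ 237.86515882, -550.53276276,  206.541662  ]), 'tool_rot': array([[ 9.17981834e-01,  3.96621968e-01, -6.05958457e-04],
       [ 3.96622418e-01, -9.17980351e-01,  1.65316299e-03],
       [ 9.94228006e-05, -1.75791030e-03, -9.99998450e-01]]), 'contact_force': array([-0.25992935,  0.94031331, -0.1358841 ]), 'ft_torque': array([-0.0101597 , -0.01935265, -0.01197644]), 'opening': 85.20122463002504}
```

View pics/top0.png

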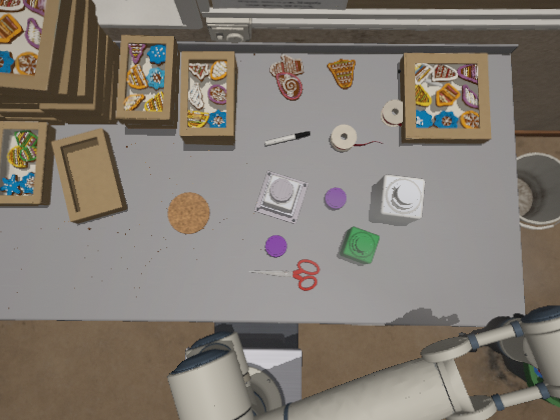

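View pics/scene0.png

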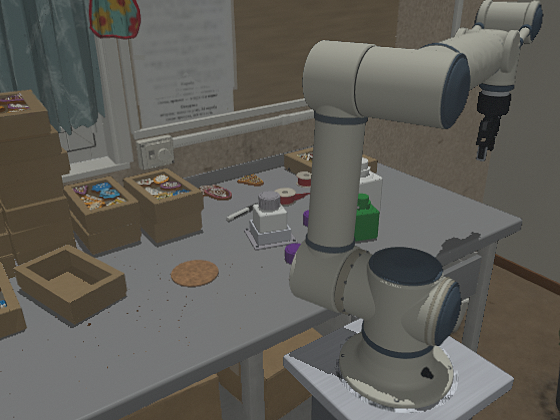

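The top view shows the target cap at about (282,190) on the jar in its holder at (281,198), and the cork mat at (189,213). The scene view confirms the same layout. The purple caps at (276,246) and (335,198), the green jar, and the big white jar at (402,198) are the look-alikes.

```bash
python3 - <<'E'
from h import *
z=np.load('pics/top0.npz');p,d=z['p'],z['d'];K,D,T=cam('top')
v,u=np.mgrid[:420,:560]; W=toworld(np.c_[u.ravel(),v.ravel()],T,K,D,depth=d.ravel()).reshape(420,560,3)
print('mat depth z',W[205:221,180:198,2].mean(), 'table',W[225:235,225:245,2].mean())
R=np.zeros((420,560),bool);R[165:230,245:320]=1
m=R&(W[...,2]>120)&(W[...,2]<142)
uv=np.c_[u[m],v[m]].astype(np.float32);(c,r)=cv2.minEnclosingCircle(uv);print('cap px',c,r,m.sum(),'z',np.median(W[m][:,2]))
print('cap depth ctr',W[m].mean(0), 'ray',toworld([uv.mean(0)],T,K,D,z=130.5), toworld([c],T,K,D,z=130.5))
for lo,hi,n in((3,12,'flange'),(32,46,'wall'),(85,100,'shoulder')):
    m=R&(W[...,2]>lo)&(W[...,2]<hi); pts=W[m][:,:2].astype(np.float32); print(n,m.sum(),cv2.minAreaRect(pts))
hsv=cv2.cvtColor(p,cv2.COLOR_RGB2HSV); m=cv2.inRange(hsv,(5,80,60),(20,255,255)); m[:,:150]=0;m[:,230:]=0;m[:180]=0;m[250:]=0
uv=np.c_[u[m>0],v[m>0]].astype(np.float32);e=cv2.fitEllipse(max(cv2.findContours(m,0,1)[0],key=len));print('mat',m.astype(bool).sum(),e,toworld([e[0]],T,K,D,z=6))
# heights of surroundings above 60mm near
for (a,b) in((335,198),(276,246),(402,198),(360,245),(343,138),(90,180),(208,100)): print((a,b),W[b,a].round())
E
```

```text
mat depth z 5.386123534870619 table 13.749180962225132
cap px (280.70001220703125, 189.5) 11.504012107849121 408 z 129.98633018393946
cap depth ctr [569.40411198 -96.85784866 129.85992114] ray [[569.27124054 -96.85579432 130.5       ]] [[569.38282726 -96.49990088 130.5       ]]
flange 883 ((569.8748168945312, -100.56792449951172), (186.20204162597656, 211.62637329101562), 1.3738088607788086)
wall 220 ((570.4345703125, -96.33518981933594), (95.2669677734375, 95.35863494873047), 73.13601684570312)
shoulder 403 ((570.101318359375, -96.38189697265625), (79.74459838867188, 80.49920654296875), 73.24785614013672)
mat 1352 ((188.1214599609375, 212.72714233398438), (40.3046989440918, 40.93241500854492), 53.34137725830078) [[519.96860443 165.52975265   6.        ]]
(335, 198) [ 564. -249.   32.]
(276, 246) [428. -86.  31.]
(402, 198) [ 546. -403.  165.]
(360, 245) [ 429. -304.  115.]
(343, 138) [ 747. -276.   -1.]
(90, 180) [612. 453.  -3.]
(208, 100) [832. 111.  69.]
```

Emit:
move_arm:
  moves: [0, 0, 0.757, 0.4845, -0.2855, 0, 0, 0, 0, 0.757, 0.4845, -0.2855, 0, 0, 0, 0, 0.757, 0.4845, -0.2855, 0, 0, 0, 0, 0.757, 0.4845, -0.2855, 0, 0, 0, 0, 0.757, 0.4845, -0.2855, 0, 0, 0, 0, 0.757, 0.4845, -0.2855, 0, 0, 0, 0, 0.757, 0.4845, -0.2855, 0, 0, 0, 0, 0.757, 0.4845, -0.2855, 0, 0]

```text
time_s: 0.9
tool_pos: [466.4, -237.4, 207.2]
tool_rot: [[0.94, -0.342, -0.0], [-0.342, -0.94, 0.0], [-0.0, -0.0, -1.0]]
contact_force: [0.7, -0.1, 0.5]
opening: 85.4
```

```bash
cat >> h.py <<'E'
def delta(pos,yaw=None,tilt0=True):
    """shift (m) and turn in tool axes to reach pos (mm) with tool down at yaw of tool x (deg)"""
    from scipy.spatial.transform import Rotation as Ro
    o=robot.get_obs();R=np.array(o['tool_rot']);y0=np.degrees(np.arctan2(R[1,0],R[0,0]))
    yaw=y0 if yaw is None else yaw;a=np.radians(yaw)
    G=np.array([[np.cos(a),np.sin(a),0],[np.sin(a),-np.cos(a),0],[0,0,-1]])
    print('t',round(o['time_s'],2),'pos',o['tool_pos'].round(1),'yaw',round(y0,1),'q6',round(o['joint_positions'][5],1),'F',o['contact_force'].round(1),'M',o['ft_torque'].round(2),'op',round(o['opening'],1))
    print('turn',Ro.from_matrix(R.T@G).as_rotvec().round(4),'shift',(R.T@(np.array(pos)-o['tool_pos'])/1000).round(4))
E
python3 -c "
from h import *
delta((569.5,-96.6,206),-20)"
```

```text
t 0.9 pos [ 466.4 -237.4  207.2] yaw -20.0 q6 79.3 F [ 0.7 -0.1  0.5] M [-0.03 -0.1   0.06] op 85.4
turn [-0.      0.0004 -0.0005] shift [ 0.0487 -0.1676  0.0012]
```

Emit:
move_arm:
  moves: [0, 0, 0, 0.0451, -0.1557, 0, 0, 0, 0, 0, 0.0451, -0.1557, 0, 0, 0, 0, 0, 0.0451, -0.1557, 0, 0, 0, 0, 0, 0.0451, -0.1557, 0, 0, 0, 0, 0, 0.0451, -0.1557, 0, 0, 0, 0, 0, 0.0451, -0.1557, 0, 0]

```text
time_s: 1.5
tool_pos: [560.8, -109.2, 207.2]
tool_rot: [[0.94, -0.342, -0.001], [-0.342, -0.94, -0.001], [-0.001, 0.001, -1.0]]
contact_force: [-0.5, 0.2, 0.5]
opening: 85.6
```

```bash
python3 - <<'E'
from h import *
delta((569.5,-96.6,150),-20)
o=robot.get_obs();p,d=save('wrist','w1');K,D,Tc=cam('wrist');print(K,Tc.round(3))
T=np.eye(4);T[:3,:3]=o['tool_rot'];T[:3,3]=o['tool_pos'];T=T@Tc
v,u=np.mgrid[:420,:560]; W=toworld(np.c_[u.ravel(),v.ravel()],T,K,D,depth=d.ravel()).reshape(420,560,3)
m=(W[...,2]>122)&(W[...,2]<138)&(np.hypot(W[...,0]-569,W[...,1]+97)<45)
pts=W[m][:,:2].astype(np.float32);print('cap',m.sum(),cv2.minEnclosingCircle(pts),pts.mean(0),np.median(W[m][:,2]))
m=(W[...,2]>85)&(W[...,2]<98)&(np.hypot(W[...,0]-569,W[...,1]+97)<65);print('sh',m.sum(),cv2.minAreaRect(W[m][:,:2].astype(np.float32)))
E
```

```text
t 1.5 pos [ 560.8 -109.2  207.2] yaw -20.0 q6 95.6 F [-0.5  0.2  0.5] M [-0.01 -0.06  0.04] op 85.6
turn [ 0.0009  0.0008 -0.0005] shift [ 0.0039 -0.0149  0.0572]
[[356.1998515    0.         282.19352605]
 [  0.         356.1998515  204.98978546]
 [  0.           0.           1.        ]] [[  -0.      -0.945   -0.327   84.104]
 [   1.      -0.       0.       0.74 ]
 [  -0.      -0.327    0.945 -166.04 ]
 [   0.       0.       0.       1.   ]]
cap 5256 ((572.3447875976562, -98.8832015991211), 30.10824966430664) [574.09235 -99.82501] 130.19435318419386
sh 3498 ((572.302490234375, -98.9656982421875), (80.1159896850586, 78.77352142333984), 72.94477081298828)
```

View pics/w1.png

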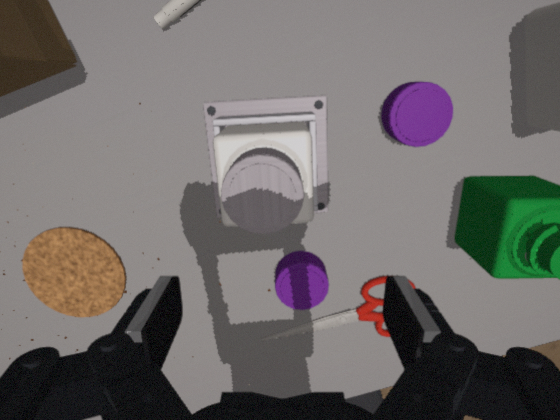

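The wrist view shows the steel cap at (262,192) on the seated jar, clear of the fingers, with the mat at (75,270). The wrist and top estimates of the cap centre differ by about 3.5 mm. I'll remeasure once the arm has settled.

```bash
cat > m.py <<'E'
from h import *
for i in range(3): imaging.grab_frame('top')
for i in range(2):
    delta((571,-97.7,150),-20)
    o=robot.get_obs();p,d=save('wrist','w2');K,D,Tc=cam('wrist')
    T=np.eye(4);T[:3,:3]=o['tool_rot'];T[:3,3]=o['tool_pos'];T=T@Tc
    v,u=np.mgrid[:420,:560]; W=toworld(np.c_[u.ravel(),v.ravel()],T,K,D,depth=d.ravel()).reshape(420,560,3)
    m=(W[...,2]>124)&(W[...,2]<138)&(np.hypot(W[...,0]-569,W[...,1]+97)<45)
    pts=W[m][:,:2].astype(np.float32);print('cap',m.sum(),cv2.minEnclosingCircle(pts),np.median(W[m][:,2]))
    m=(W[...,2]>85)&(W[...,2]<98)&(np.hypot(W[...,0]-569,W[...,1]+97)<65);print('sh',m.sum(),cv2.minAreaRect(W[m][:,:2].astype(np.float32)))
    hsv=cv2.cvtColor(p,cv2.COLOR_RGB2HSV); m=cv2.inRange(hsv,(5,80,60),(20,255,255)); m[:,150:]=0;m[:180]=0;m[330:]=0
    e=cv2.fitEllipse(max(cv2.findContours(m,0,1)[0],key=len));print('mat',e,toworld([e[0]],T,K,D,z=6))
E
python3 m.py
```

```text
t 1.7 pos [ 560.8 -109.9  207.9] yaw -20.1 q6 95.7 F [-0.3  0.4 -0.5] M [0.03 0.02 0.01] op 85.3
turn [ 0.0002 -0.0004 -0.0025] shift [ 0.0054 -0.015   0.0579]
cap 5191 ((572.4176025390625, -99.04439544677734), 30.020225524902344) 130.25286440983953
sh 3474 ((572.0146484375, -98.80116271972656), (80.11868286132812, 79.2235336303711), 73.08565521240234)
mat ((73.94635772705078, 272.13128662109375), (84.43741607666016, 105.85299682617188), 114.77117156982422) [[526.13083428 161.7521736    6.        ]]
t 1.75 pos [ 560.9 -109.7  207.9] yaw -20.1 q6 95.7 F [-0.3  0.2 -0.4] M [-0.02 -0.   -0.01] op 85.5
turn [ 0.0002 -0.0004 -0.0023] shift [ 0.0054 -0.0148  0.0579]
cap 5187 ((572.4310913085938, -99.12506103515625), 30.06318473815918) 130.21925772638824
sh 3482 ((572.1062622070312, -98.78568267822266), (80.20291900634766, 78.98587799072266), 73.0723876953125)
mat ((74.11637115478516, 272.1468200683594), (84.57227325439453, 105.85289764404297), 114.9424819946289) [[526.08716529 161.76400631   6.        ]]
```

Emit:
move_arm:
  moves: [0, 0, -1.2, 0.0054, -0.0148, 0, 0, 0, 0, -1.2, 0.0054, -0.0148, 0, 0, 0, 0, -1.2, 0.0054, -0.0148, 0, 0, 0, 0, -1.2, 0.0054, -0.0148, 0, 0, 0, 0, -1.2, 0.0054, -0.0148, 0, 0, 0, 0, -1.2, 0.0054, -0.0148, 0, 0, 0, 0, -1.2, 0.0054, -0.0148, 0, 0, 0, 0, -1.2, 0.0054, -0.0148, 0, 0]

```text
time_s: 2.6
tool_pos: [571.3, -96.9, 207.8]
tool_rot: [[0.655, 0.755, 0.0], [0.755, -0.655, -0.0], [0.0, 0.0, -1.0]]
contact_force: [-1.0, -0.1, 0.3]
opening: 85.4
```

```bash
sed -i 's/^    hsv.*//; s/^    e=cv2.*//' m.py; python3 m.py
```

```text
t 2.75 pos [571.4 -96.8 207.7] yaw 48.5 q6 28.5 F [-0.5 -0.3 -0.4] M [0.04 0.02 0.02] op 85.7
turn [ 1.0000e-04 -2.0000e-04  1.1958e+00] shift [-0.0009  0.0003  0.0577]
cap 5070 ((572.6097412109375, -98.25718688964844), 30.034095764160156) 130.26629161080805
sh 3346 ((572.3743286132812, -98.36697387695312), (79.06793975830078, 79.97062683105469), 73.09298706054688)
t 2.8 pos [571.4 -96.7 207.7] yaw 48.5 q6 28.6 F [ 0.8 -0.7 -0.8] M [ 0.   -0.01  0.02] op 85.1
turn [ 1.0000e-04 -2.0000e-04  1.1952e+00] shift [-0.001   0.0004  0.0577]
cap 5080 ((572.4097290039062, -98.1469497680664), 30.054224014282227) 130.2720316497357
sh 3358 ((572.3980102539062, -98.3846435546875), (79.42872619628906, 79.92591857910156), 73.21587371826172)
```

Emit:
move_arm:
  moves: [0, 0, 1.195, -0.001, 0.0015, 0.0, 0, 0, 0, 1.195, -0.001, 0.0015, 0.05, 0, 0, 0, 1.195, -0.001, 0.0015, 0.05, 0, 0, 0, 1.195, -0.001, 0.0015, 0.05, 0, 0, 0, 1.195, -0.001, 0.0015, 0.05, 0, 0, 0, 1.195, -0.001, 0.0015, 0.05, 0, 0, 0, 1.195, -0.001, 0.0015, 0.05, 0, 0, 0, 1.195, -0.001, 0.0015, 0.05, 0]

```text
time_s: 3.65
tool_pos: [571.9, -98.2, 157.6]
tool_rot: [[0.938, -0.346, -0.0], [-0.346, -0.938, 0.0], [-0.0, -0.0, -1.0]]
contact_force: [0.2, -0.0, 0.4]
opening: 85.5
```

```bash
python3 -c "
from h import *
delta((571.9,-98.6,97),-20)"
```

```text
t 3.65 pos [571.9 -98.2 157.6] yaw -20.3 q6 97.2 F [ 0.2 -0.   0.4] M [0.05 0.01 0.02] op 85.5
turn [-0.      0.     -0.0044] shift [0.0001 0.0004 0.0606]
```

Descend in two stages, then check contact force before closing.

Emit:
move_arm:
  moves: [0, 0, 0, 0, 0.0004, 0.03, 0, 0, 0, 0, 0, 0.0004, 0.05, 0, 0, 0, 0, 0, 0.0004, 0.06, 0, 0, 0, 0, 0, 0.0004, 0.0605, 0, 0, 0, 0, 0, 0.0004, 0.0605, 0, 0, 0, 0, 0, 0.0004, 0.0605, 0]

```text
time_s: 4.25
tool_pos: [572.6, -98.6, 98.8]
tool_rot: [[0.941, -0.338, 0.002], [-0.338, -0.941, -0.001], [0.003, -0.0, -1.0]]
contact_force: [-0.4, 0.5, -0.1]
opening: 84.9
```

Emit:
move_arm:
  moves: [0, 0, 0, 0, 0, 0, 80, 0, 0, 0, 0, 0, 0, 80, 0, 0, 0, 0, 0, 0, 80, 0, 0, 0, 0, 0, 0, 120, 0, 0, 0, 0, 0, 0, 160, 0, 0, 0, 0, 0, 0, 255]

```text
time_s: 4.85
tool_pos: [572.5, -98.5, 99.1]
tool_rot: [[0.941, -0.337, 0.003], [-0.337, -0.941, -0.0], [0.003, -0.0, -1.0]]
contact_force: [-1.2, -0.2, 7.1]
opening: 56.0
```

```bash
python3 - <<'E'
from h import *
delta((571.9,-98.6,97),-20); p,d=save('scene','s2'); q,d=save('wrist','w3')
c=cv2.resize(p[165:265,220:330],None,fx=4,fy=4); cv2.imwrite('pics/s2c.png',np.hstack([c[:,:,::-1],cv2.resize(q,(360,400))[:,:,::-1]]))
E
```

```text
t 4.85 pos [572.5 -98.5  99.1] yaw -19.7 q6 96.6 F [-1.2 -0.2  7.1] M [0.15 0.26 0.07] op 56.0
turn [-0.0004 -0.0026  0.0049] shift [-0.0005  0.0003  0.0021]
```

View pics/s2c.png

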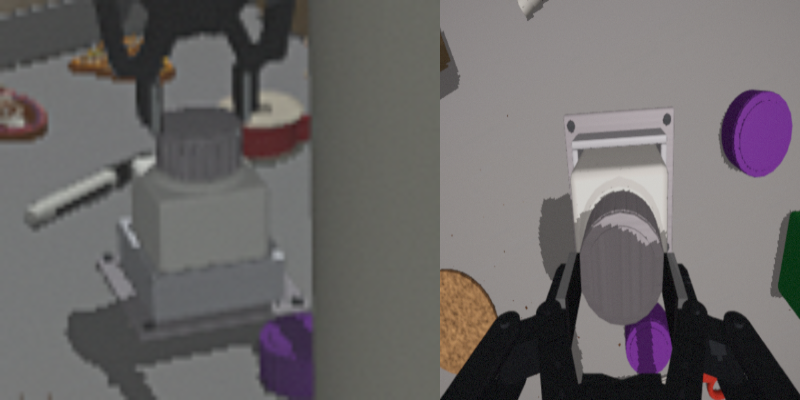

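The crop shows the fingers straddling the cap but apparently high up. I'll let them settle and measure the tip height from depth.

Emit:
move_arm:
  moves: [0, 0, 0, 0, 0, 0, 255, 0, 0, 0, 0, 0, 0, 255]

```text
time_s: 5.15
tool_pos: [572.5, -98.5, 99.2]
tool_rot: [[0.941, -0.337, 0.003], [-0.337, -0.941, -0.0], [0.003, -0.0, -1.0]]
contact_force: [-1.5, 0.7, 7.1]
opening: 56.0
```

```bash
cat > tip.py <<'E'
from h import *
delta((571.9,-98.6,97),-20); p,d=save('scene','s3'); K,D,T=cam('scene')
v,u=np.mgrid[:420,:560]; W=toworld(np.c_[u.ravel(),v.ravel()],T,K,D,depth=d.ravel()).reshape(420,560,3)
o=robot.get_obs();L=(W-o['tool_pos'])@np.array(o['tool_rot'])   # tool coords
for zz in range(-60,20,5):
    m=(abs(L[...,2]-zz)<2.5)&(abs(L[...,0])<45)&(abs(L[...,1])<75)
    a=L[m]
    if len(a): print('world z',round(o['tool_pos'][2]-zz),len(a),'y',np.percentile(a[:,1],[2,98]).round(),'cols',sorted(set((u[m]))) [::3], p[m].mean(0).round())
E
python3 tip.py
```

```text
t 5.15 pos [572.5 -98.5  99.2] yaw -19.7 q6 96.6 F [-1.5  0.7  7.1] M [0.17 0.28 0.07] op 56.0
turn [-0.0004 -0.0026  0.0048] shift [-0.0005  0.0003  0.0021]
world z 159 18 y [-42.  40.] cols [np.int64(255), np.int64(258), np.int64(279), np.int64(282)] [53. 54. 54.]
world z 154 21 y [-42.  40.] cols [np.int64(254), np.int64(257), np.int64(278), np.int64(282)] [53. 54. 54.]
world z 149 22 y [-42.  39.] cols [np.int64(254), np.int64(257), np.int64(260), np.int64(280), np.int64(283)] [61. 62. 63.]
world z 144 27 y [-42.  38.] cols [np.int64(254), np.int64(257), np.int64(278), np.int64(281), np.int64(284)] [55. 56. 57.]
world z 139 19 y [-42.  39.] cols [np.int64(254), np.int64(257), np.int64(260), np.int64(280), np.int64(283)] [54. 55. 55.]
world z 134 54 y [-36.  37.] cols [np.int64(256), np.int64(259), np.int64(264), np.int64(267), np.int64(270), np.int64(273), np.int64(276), np.int64(279), np.int64(282)] [75. 75. 76.]
world z 129 133 y [-30.  28.] cols [np.int64(257), np.int64(260), np.int64(263), np.int64(266), np.int64(269), np.int64(272), np.int64(275), np.int64(278), np.int64(281
[... 934 characters left out ...]
(275), np.int64(278)] [94. 94. 94.]
world z 94 110 y [-38.  33.] cols [np.int64(254), np.int64(257), np.int64(260), np.int64(263), np.int64(266), np.int64(269), np.int64(272), np.int64(275), np.int64(278), np.int64(281), np.int64(284)] [113. 114. 112.]
world z 89 113 y [-41.  37.] cols [np.int64(253), np.int64(256), np.int64(259), np.int64(262), np.int64(265), np.int64(268), np.int64(271), np.int64(274), np.int64(277), np.int64(280), np.int64(283), np.int64(286)] [114. 115. 113.]
world z 84 59 y [-42.  35.] cols [np.int64(253), np.int64(256), np.int64(259), np.int64(262), np.int64(266), np.int64(269), np.int64(272), np.int64(275), np.int64(278), np.int64(281), np.int64(284)] [111. 112. 109.]
```

```bash
python3 - <<'E'
from h import *
o=robot.get_obs();p,d=save('wrist','w4');K,D,Tc=cam('wrist')
v,u=np.mgrid[:420,:560]; L=toworld(np.c_[u.ravel(),v.ravel()],Tc,K,D,depth=d.ravel()).reshape(420,560,3)
for zz in range(-70,10,5):
    for s in(-1,1):
        m=(abs(L[...,2]-zz)<2.5)&(abs(L[...,0])<16)&(abs(s*L[...,1]-45)<18)
        if m.sum(): print(zz,s,m.sum(),'y',np.percentile(L[m][:,1],[2,98]).round(1),'x',np.percentile(L[m][:,0],[2,98]).round(1),p[m].mean(0).round())
cap=(abs(L[...,0])<25)&(abs(L[...,1])<20)&(L[...,2]>-45)&(L[...,2]<-20);print('cap top toolz',np.median(L[cap][:,2]),cap.sum())
s=cv2.imread('pics/s3.png')[150:260,225:310]
cv2.imwrite('pics/s3c.png',np.hstack([cv2.resize(s,(425,550),interpolation=2),cv2.resize(cv2.imread('pics/w4.png')[180:420,130:430],(375,550))]))
E
```

```text
-70 -1 416 y [-49.2 -28.7] x [ 4.6 13.5] [28. 28. 29.]
-70 1 413 y [30.4 50.5] x [ 4.4 13.6] [28. 28. 30.]
-65 -1 547 y [-35. -27.] x [-8.4 11.7] [40. 39. 40.]
-65 1 567 y [28.7 36.4] x [-9.2 11.6] [40. 39. 41.]
-60 -1 384 y [-40.3 -27. ] x [-10.4  11.4] [36. 36. 37.]
-60 1 401 y [28.7 41.9] x [-10.   11.4] [34. 34. 35.]
-55 -1 402 y [-40.4 -27. ] x [-9.8 11.3] [36. 35. 36.]
-55 1 421 y [28.7 42.4] x [-9.9 11.4] [36. 35. 37.]
-50 -1 355 y [-40.3 -27. ] x [-9.7 11.5] [36. 36. 37.]
-50 1 385 y [28.7 42.1] x [-10.   11.4] [35. 35. 36.]
-45 -1 318 y [-40.3 -27. ] x [-10.4  11.4] [36. 36. 36.]
-45 1 343 y [28.7 42. ] x [-9.6 11.5] [37. 36. 38.]
-40 -1 289 y [-40.1 -27. ] x [-10.2  11.4] [36. 35. 37.]
-40 1 314 y [28.7 42.2] x [-10.   11.3] [39. 38. 39.]
-35 -1 230 y [-39.4 -27. ] x [-9.9 11.3] [41. 41. 42.]
-35 1 254 y [28.7 40.6] x [-10.1  11.4] [45. 44. 44.]
-30 -1 77 y [-32.8 -27. ] x [-10.2  11. ] [65. 62. 63.]
-30 1 258 y [27.1 32.8] x [-11.7  12.3] [87. 82. 84.]
-25 -1 4 y [-27.8 -27.1] x [ 8.7 10.7] [94. 90. 90.]
-25 1 15 y [27. 29.] x [10.4 14.6] [100.  96.  95.]
-20 1 6 y [27.3 28.7] x [11.5 14.2] [100.  96.  94.]
-15 1 7 y [27.1 28.8] x [11.4 14.6] [101.  96.  95.]
-10 1 6 y [27.1 28.9] x [11.4 14.8] [127. 123. 121.]
-5 1 6 y [27.3 28.6] x [11.9 14.3] [154. 149. 146.]
0 1 2 y [27.1 28. ] x [13.2 14.8] [172. 168. 164.]
5 -1 283 y [-35.3 -27.3] x [-3.9 15.9] [138. 134. 130.]
5 1 213 y [27.4 35.6] x [-1.9 15.7] [184. 179. 175.]
cap top toolz -31.390776353366533 9183
```

View pics/s3c.png

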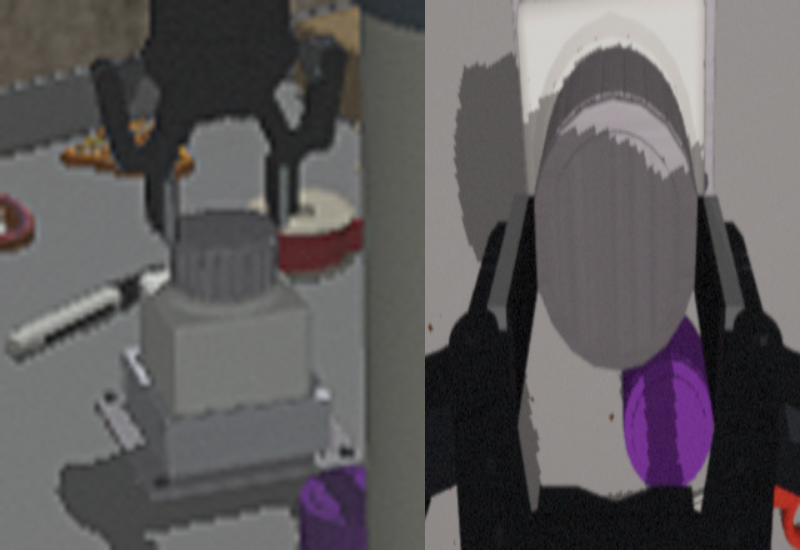

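The fingertips actually end about 29 mm behind the nominal TCP at this opening, so they only hold the cap's top edge (opening 56 mm instead of 60). I'll open, go about 21 mm lower, and check the force before regripping.

Emit:
move_arm:
  moves: [0, 0, 0, 0, 0, 0, 0, 0, 0, 0, 0, 0, 0, 0, 0, 0, 0, 0, 0, 0, 0, 0, 0, 0, 0, 0, 0.006, 0, 0, 0, 0, 0, 0, 0.012, 0, 0, 0, 0, 0, 0, 0.012, 0]

```text
time_s: 5.85
tool_pos: [571.0, -98.2, 83.2]
tool_rot: [[0.941, -0.337, -0.003], [-0.337, -0.941, 0.001], [-0.003, 0.0, -1.0]]
contact_force: [-0.4, 1.2, -0.1]
opening: 85.7
```

Emit:
move_arm:
  moves: [0, 0, 0, -0.0004, 0, 0.005, 0, 0, 0, 0, -0.0004, 0, 0.009, 0, 0, 0, 0, -0.0004, 0, 0.009, 0]

```text
time_s: 6.15
tool_pos: [571.1, -98.2, 75.2]
tool_rot: [[0.941, -0.337, -0.001], [-0.337, -0.941, 0.0], [-0.001, 0.0, -1.0]]
contact_force: [0.1, 0.4, -0.4]
opening: 85.3
```

```bash
cat > wf.py <<'E'
from h import *
delta((571.9,-98.6,76),-20)
o=robot.get_obs();p,d=save('wrist','w5');K,D,Tc=cam('wrist')
v,u=np.mgrid[:420,:560]; L=toworld(np.c_[u.ravel(),v.ravel()],Tc,K,D,depth=d.ravel()).reshape(420,560,3)
dark=p.max(2)<60
for s in(-1,1):
    m=dark&(abs(L[...,0])<13)&(abs(s*L[...,1]-45)<18)&(L[...,2]<0)
    print(s,'tip z',np.percentile(L[m][:,2],[95,99,99.8]).round(1),'inner y',np.percentile(s*L[m][:,1],1).round(1))
cap=(abs(L[...,0])<45)&(abs(L[...,1])<33)&(L[...,2]>-(132.5-o['tool_pos'][2]+1.5))&(L[...,2]<-(130.5-o['tool_pos'][2]-3));print('cap c',cv2.minEnclosingCircle(L[cap][:,:2].astype(np.float32)),np.median(L[cap][:,2]))
E
python3 wf.py
```

```text
t 6.15 pos [571.1 -98.2  75.2] yaw -19.7 q6 96.6 F [ 0.1  0.4 -0.4] M [ 0.   -0.    0.07] op 85.3
turn [0.0001 0.0013 0.0048] shift [ 0.0009  0.0001 -0.0008]
-1 tip z [-47.1 -39.6 -37.2] inner y 38.1
1 tip z [-46.8 -39.6 -37.5] inner y 39.5
cap c ((0.8977310657501221, 1.0547653436660767), 30.596590042114258) -55.2020773201492
```

Emit:
move_arm:
  moves: [0, 0, 0, 0.0006, 0.0003, 0, 60, 0, 0, 0, 0.0006, 0.0003, 0, 60, 0, 0, 0, 0.0006, 0.0003, 0, 120, 0, 0, 0, 0.0006, 0.0003, 0, 160, 0, 0, 0, 0.0006, 0.0003, 0, 255, 0, 0, 0, 0.0006, 0.0003, 0, 255, 0, 0, 0, 0.0006, 0.0003, 0, 255, 0, 0, 0, 0.0006, 0.0003, 0, 255]

```text
time_s: 7.0
tool_pos: [572.4, -98.9, 76.9]
tool_rot: [[0.941, -0.338, 0.001], [-0.338, -0.941, -0.0], [0.001, -0.0, -1.0]]
contact_force: [-0.7, 0.3, 6.6]
opening: 58.8
```

```bash
python3 wf.py
```

```text
t 7.0 pos [572.4 -98.9  76.9] yaw -19.7 q6 96.6 F [-0.7  0.3  6.6] M [ 0.06 -0.06  0.02] op 58.8
turn [-0.0002 -0.0014  0.0048] shift [-0.0005 -0.0001  0.0009]
-1 tip z [-53.2 -39.4 -34.3] inner y 28.3
1 tip z [-53.3 -39.6 -34.6] inner y 29.5
cap c ((3.312380313873291, 0.03270163759589195), 33.86210250854492) -53.587695767032145
```

Now grips at 58.8 mm with small side forces. Breaking it loose:

Emit:
move_arm:
  moves: [0, 0, -0.14, 0, 0, 0, 255, 0, 0, -0.28, 0, 0, 0, 255, 0, 0, -0.42, 0, 0, 0, 255, 0, 0, -0.56, 0, 0, 0, 255, 0, 0, -0.7, 0, 0, 0, 255, 0, 0, -0.7, 0, 0, 0, 255, 0, 0, -0.7, 0, 0, 0, 255]

```text
time_s: 7.75
tool_pos: [572.8, -99.2, 77.3]
tool_rot: [[0.938, 0.346, 0.003], [0.346, -0.938, -0.001], [0.002, 0.002, -1.0]]
contact_force: [0.9, -1.2, 8.8]
opening: 58.5
```

```bash
python3 wf.py
```

```text
t 7.75 pos [572.8 -99.2  77.3] yaw 20.2 q6 56.6 F [ 0.9 -1.2  8.8] M [-0.17 -0.28  0.28] op 58.5
turn [ 0.0012 -0.0026  0.702 ] shift [-0.0006 -0.0009  0.0013]
-1 tip z [-53.8 -39.7 -34.5] inner y 28.6
1 tip z [-53.8 -39.9 -35. ] inner y 29.3
cap c ((3.0701441764831543, -0.043902136385440826), 33.83144760131836) -53.60405336750338
```

Emit:
move_arm:
  moves: [0, 0, 0, 0, 0, -0.003, 255, 0, 0, 0, 0, 0, -0.005, 255, 0, 0, 0, 0, 0, -0.005, 255, 0, 0, 0, 0, 0, -0.005, 255]

```text
time_s: 8.2
tool_pos: [571.1, -98.5, 79.3]
tool_rot: [[0.938, 0.348, -0.003], [0.348, -0.938, 0.001], [-0.003, -0.002, -1.0]]
contact_force: [1.6, -0.4, -6.6]
opening: 58.5
```

```bash
python3 wf.py
```

```text
t 8.2 pos [571.1 -98.5  79.3] yaw 20.3 q6 56.5 F [ 1.6 -0.4 -6.6] M [ 0.01 -0.23  0.  ] op 58.5
turn [-0.0009  0.0031  0.7041] shift [0.0008 0.0004 0.0033]
-1 tip z [-54.  -39.7 -34.6] inner y 28.6
1 tip z [-53.7 -40.2 -34.9] inner y 29.1
cap c ((2.671677350997925, 0.042233020067214966), 33.82234191894531) -53.46543990116051
```

Still held at 0.7 rad: a light pull reads −6.6 N and lifts it only by the play. Turning on in 0.2 rad steps.

Emit:
move_arm:
  moves: [0, 0, 0, 0, 0, 0.003, 255, 0, 0, -0.1, 0, 0, 0.003, 255, 0, 0, -0.2, 0, 0, 0.003, 255, 0, 0, -0.2, 0, 0, 0.003, 255, 0, 0, -0.2, 0, 0, 0, 255, 0, 0, -0.2, 0, 0, 0, 255, 0, 0, -0.2, 0, 0, 0, 255]

```text
time_s: 8.95
tool_pos: [571.5, -98.5, 80.1]
tool_rot: [[0.85, 0.527, -0.002], [0.527, -0.85, 0.001], [-0.001, -0.001, -1.0]]
contact_force: [2.1, -0.8, -8.3]
opening: 59.0
```

Emit:
move_arm:
  moves: [0, 0, 0, 0, 0, 0.003, 255, 0, 0, -0.1, 0, 0, 0.003, 255, 0, 0, -0.2, 0, 0, 0.003, 255, 0, 0, -0.2, 0, 0, 0.003, 255, 0, 0, -0.2, 0, 0, 0, 255, 0, 0, -0.2, 0, 0, 0, 255, 0, 0, -0.2, 0, 0, 0, 255]

```text
time_s: 9.65
tool_pos: [571.3, -98.6, 80.0]
tool_rot: [[0.729, 0.685, -0.002], [0.685, -0.729, 0.0], [-0.001, -0.002, -1.0]]
contact_force: [-0.7, -0.6, -8.3]
opening: 58.6
```

Emit:
move_arm:
  moves: [0, 0, 0, 0, 0, 0.003, 255, 0, 0, -0.1, 0, 0, 0.003, 255, 0, 0, -0.2, 0, 0, 0.003, 255, 0, 0, -0.2, 0, 0, 0.003, 255, 0, 0, -0.2, 0, 0, 0, 255, 0, 0, -0.2, 0, 0, 0, 255, 0, 0, -0.2, 0, 0, 0, 255]

```text
time_s: 10.35
tool_pos: [571.7, -98.6, 80.5]
tool_rot: [[0.578, 0.816, -0.001], [0.816, -0.578, 0.0], [-0.0, -0.001, -1.0]]
contact_force: [0.2, 0.8, -8.5]
opening: 58.7
```

```bash
python3 wf.py
```

```text
t 10.35 pos [571.7 -98.6  80.5] yaw 54.7 q6 22.2 F [ 0.2  0.8 -8.5] M [ 0.09 -0.03  0.04] op 58.7
turn [-7.0000e-04  9.0000e-04  1.3036e+00] shift [0.0002 0.0002 0.0045]
-1 tip z [-54.4 -39.8 -34.7] inner y 29.0
1 tip z [-54.2 -40.  -35. ] inner y 28.9
cap c ((2.728260040283203, -0.01514185220003128), 33.887847900390625) -52.86545621994638
```

Emit:
move_arm:
  moves: [0, 0, 0, 0, 0, 0.0035, 255, 0, 0, -0.1, 0, 0, 0.0035, 255, 0, 0, -0.2, 0, 0, 0.0035, 255, 0, 0, -0.2, 0, 0, 0.0035, 255, 0, 0, -0.2, 0, 0, 0, 255, 0, 0, -0.2, 0, 0, 0, 255, 0, 0, -0.2, 0, 0, 0, 255]

```text
time_s: 11.1
tool_pos: [571.6, -98.7, 80.3]
tool_rot: [[0.404, 0.915, -0.001], [0.915, -0.404, 0.0], [-0.0, -0.001, -1.0]]
contact_force: [0.1, 0.2, -9.4]
opening: 58.8
```

Emit:
move_arm:
  moves: [0, 0, 0, 0, 0, 0.0035, 255, 0, 0, -0.1, 0, 0, 0.0035, 255, 0, 0, -0.2, 0, 0, 0.0035, 255, 0, 0, -0.2, 0, 0, 0.0035, 255, 0, 0, -0.2, 0, 0, 0, 255, 0, 0, -0.2, 0, 0, 0, 255, 0, 0, -0.2, 0, 0, 0, 255]

```text
time_s: 11.8
tool_pos: [571.7, -98.7, 80.2]
tool_rot: [[0.215, 0.977, -0.001], [0.977, -0.215, 0.0], [0.0, -0.001, -1.0]]
contact_force: [0.5, -0.9, -8.6]
opening: 58.7
```

Emit:
move_arm:
  moves: [0, 0, 0, 0, 0, 0.0035, 255, 0, 0, -0.1, 0, 0, 0.0035, 255, 0, 0, -0.2, 0, 0, 0.0035, 255, 0, 0, -0.2, 0, 0, 0.0035, 255, 0, 0, -0.2, 0, 0, 0, 255, 0, 0, -0.2, 0, 0, 0, 255, 0, 0, -0.2, 0, 0, 0, 255]

```text
time_s: 12.5
tool_pos: [571.7, -98.7, 80.1]
tool_rot: [[0.016, 1.0, -0.001], [1.0, -0.016, 0.0], [0.0, -0.001, -1.0]]
contact_force: [0.1, 0.3, -8.5]
opening: 59.2
```

```bash
python3 wf.py
```

```text
t 12.5 pos [571.7 -98.7  80.1] yaw 89.1 q6 -12.2 F [ 0.1  0.3 -8.5] M [-0.08 -0.08 -0.02] op 59.2
turn [-1.1000e-03  9.0000e-04  1.9035e+00] shift [0.0001 0.0002 0.0041]
-1 tip z [-54.2 -39.8 -34.7] inner y 29.4
1 tip z [-54.2 -40.2 -34.9] inner y 28.6
cap c ((3.1012091636657715, 0.028290918096899986), 33.8055534362793) -53.118536323649806
```

Emit:
move_arm:
  moves: [0, 0, 0, 0, 0, 0.0035, 255, 0, 0, -0.1, 0, 0, 0.0035, 255, 0, 0, -0.2, 0, 0, 0.0035, 255, 0, 0, -0.2, 0, 0, 0.0035, 255, 0, 0, -0.2, 0, 0, 0, 255, 0, 0, -0.2, 0, 0, 0, 255, 0, 0, -0.2, 0, 0, 0, 255]

```text
time_s: 13.25
tool_pos: [572.0, -98.6, 81.9]
tool_rot: [[-0.183, 0.983, 0.001], [0.983, 0.183, 0.0], [0.0, 0.001, -1.0]]
contact_force: [-3.5, 3.5, 2.1]
opening: 58.9
```

Emit:
move_arm:
  moves: [0, 0, 0, 0, 0, 0.0035, 255, 0, 0, -0.1, 0, 0, 0.0035, 255, 0, 0, -0.2, 0, 0, 0.0035, 255, 0, 0, -0.2, 0, 0, 0.0035, 255, 0, 0, -0.2, 0, 0, 0, 255, 0, 0, -0.2, 0, 0, 0, 255, 0, 0, -0.2, 0, 0, 0, 255]

```text
time_s: 13.95
tool_pos: [571.9, -98.7, 81.1]
tool_rot: [[-0.374, 0.927, -0.0], [0.927, 0.374, 0.0], [0.0, -0.0, -1.0]]
contact_force: [-1.4, 2.6, -1.5]
opening: 58.5
```

```bash
python3 wf.py
```

```text
t 13.95 pos [571.9 -98.7  81.1] yaw 112.0 q6 -35.1 F [-1.4  2.6 -1.5] M [0.42 0.3  0.02] op 58.5
turn [-3.0000e-04  0.0000e+00  2.3036e+00] shift [0.0001 0.0001 0.0051]
-1 tip z [-54.1 -39.7 -34.9] inner y 29.5
1 tip z [-54.3 -40.3 -35. ] inner y 28.4
cap c ((2.8458287715911865, -0.046995729207992554), 33.972869873046875) -52.27543099855368
```

At 2.1 and 2.3 rad the pull no longer carries the jar's weight. Lifting a little further with a check.

Emit:
move_arm:
  moves: [0, 0, 0, 0, 0, -0.001, 255, 0, 0, 0, 0, 0, -0.002, 255, 0, 0, 0, 0, 0, -0.002, 255, 0, 0, 0, 0, 0, -0.002, 255]

```text
time_s: 14.4
tool_pos: [571.9, -98.8, 83.1]
tool_rot: [[-0.375, 0.927, -0.0], [0.927, 0.375, 0.0], [0.0, -0.0, -1.0]]
contact_force: [-1.9, 2.5, -1.1]
opening: 58.5
```

Emit:
move_arm:
  moves: [0, 0, 0, 0, 0, -0.002, 255, 0, 0, 0, 0, 0, -0.003, 255, 0, 0, 0, 0, 0, -0.003, 255]

```text
time_s: 14.7
tool_pos: [572.0, -98.8, 86.4]
tool_rot: [[-0.376, 0.927, 0.0], [0.927, 0.376, -0.0], [-0.0, 0.0, -1.0]]
contact_force: [-2.4, 2.2, -0.5]
opening: 58.9
```

```bash
cat > jar.py <<'E'
from h import *
delta((571.9,-98.6,76),-20)
for n in('scene','top'):
    p,d=imaging.grab_frame(n);K,D,T=cam(n)
    z=np.load('pics/%s0.npz'%n)['d']
    def W(d):
        v,u=np.mgrid[:420,:560]; return toworld(np.c_[u.ravel(),v.ravel()],T,K,D,depth=d.ravel()).reshape(420,560,3)
    for a in(z,d):
        w=W(a); m=(np.hypot(w[...,0]-571,w[...,1]+98)<48)&(w[...,2]>80)&(w[...,2]<105)&(np.hypot(w[...,0]-571,w[...,1]+98)>38)
        print(n,m.sum(),np.percentile(w[m][:,2],[50,90,97]).round(1))
E
python3 jar.py
```

```text
t 14.7 pos [572.  -98.8  86.4] yaw 112.1 q6 -35.2 F [-2.4  2.2 -0.5] M [0.41 0.37 0.02] op 58.9
turn [ 4.0000e-04 -2.0000e-04  2.3048e+00] shift [ 0.0002 -0.      0.0104]
scene 131 [89.  92.5 93.9]
scene 140 [88.7 92.9 93.8]
top 204 [89.6 93.6 94.9]
top 94 [90.2 93.4 96.1]
```

The jar hasn't risen and the force shows only the cap. Lifting clear.

Emit:
move_arm:
  moves: [0, 0, 0, 0, 0, -0.008, 255, 0, 0, 0, 0, 0, -0.02, 255, 0, 0, 0, 0, 0, -0.035, 255, 0, 0, 0, 0, 0, -0.055, 255, 0, 0, 0, 0, 0, -0.075, 255, 0, 0, 0, 0, 0, -0.085, 255, 0, 0, 0, 0, 0, -0.085, 255]

```text
time_s: 15.5
tool_pos: [573.2, -99.3, 174.6]
tool_rot: [[-0.375, 0.927, 0.005], [0.927, 0.375, -0.002], [-0.004, 0.004, -1.0]]
contact_force: [0.1, 0.6, 0.2]
opening: 58.7
```

```bash
python3 jar.py; python3 - <<'E'
from h import *
p,d=save('scene','s5'); q,_=save('wrist','w6'); o=robot.get_obs()
cv2.imwrite('pics/s5c.png',np.hstack([cv2.resize(p[130:265,215:325],(400,491))[:,:,::-1],cv2.resize(q,(400,491))[:,:,::-1]]))
delta((522.9,163.3,160))
E
```

```text
t 15.5 pos [573.2 -99.3 174.6] yaw 112.0 q6 -35.2 F [0.1 0.6 0.2] M [ 0.   -0.03 -0.03] op 58.7
turn [ 0.0063 -0.0034  2.3046] shift [ 0.0015 -0.0014  0.0986]
scene 131 [89.  92.5 93.9]
scene 136 [89.  92.1 93.3]
top 204 [89.6 93.6 94.9]
top 129 [90.2 94.9 96.2]
t 15.7 pos [571.5 -98.7 169.8] yaw 112.1 q6 -35.2 F [ 0.   0.5 -1.2] M [ 0.06 -0.03  0.04] op 58.6
turn [-0.0016 -0.001   0.    ] shift [0.2611 0.0534 0.01  ]
```

View pics/s5c.png

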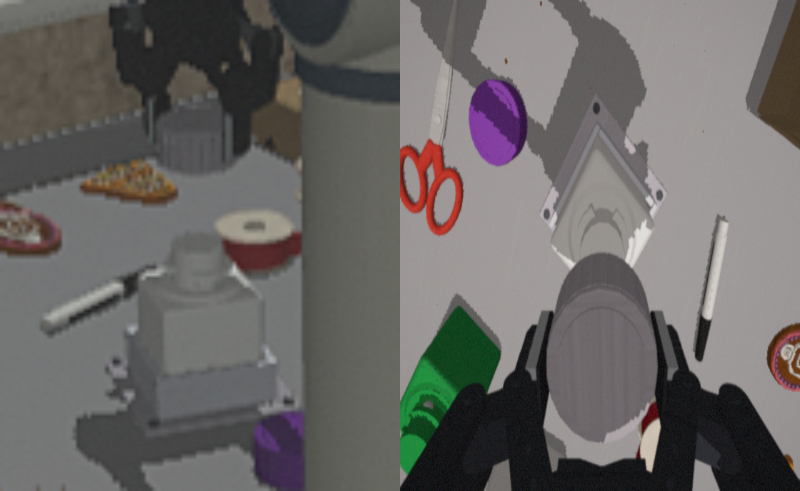

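The cap is in the gripper, upright, and the jar is seated with its neck bare. Moving halfway to the mat and measuring the mat with the wrist camera.

Emit:
move_arm:
  moves: [0, 0, 0, 0.02, 0.004, 0, 255, 0, 0, 0, 0.055, 0.011, 0, 255, 0, 0, 0, 0.09, 0.018, 0, 255, 0, 0, 0, 0.125, 0.025, 0, 255, 0, 0, 0, 0.145, 0.029, 0, 255, 0, 0, 0, 0.15, 0.03, 0, 255, 0, 0, 0, 0.15, 0.03, 0, 255]

```text
time_s: 16.4
tool_pos: [543.0, 51.9, 170.2]
tool_rot: [[-0.377, 0.926, -0.001], [0.926, 0.377, -0.0], [0.0, -0.001, -1.0]]
contact_force: [0.5, -0.3, -0.2]
opening: 58.5
```

```bash
cat > mat.py <<'E'
from h import *
imaging.grab_frame('top')
o=robot.get_obs();p,d=save('wrist','w7');K,D,Tc=cam('wrist')
T=np.eye(4);T[:3,:3]=o['tool_rot'];T[:3,3]=o['tool_pos'];T=T@Tc
hsv=cv2.cvtColor(p,cv2.COLOR_RGB2HSV); m=cv2.inRange(hsv,(5,80,60),(20,255,255)); m=cv2.morphologyEx(m,cv2.MORPH_CLOSE,np.ones((7,7)))
for c in sorted(cv2.findContours(m,0,1)[0],key=cv2.contourArea)[-3:]:
    w=toworld(c.reshape(-1,2),T,K,D,z=6); print(cv2.contourArea(c),c.reshape(-1,2).min(0),c.reshape(-1,2).max(0),cv2.minEnclosingCircle(w[:,:2].astype(np.float32)),cv2.fitEllipse(w[:,:2].astype(np.float32)))
delta((522.4,163.5,170))
E
python3 mat.py
```

```text
289.0 [537 380] [559 404] ((945.332275390625, -78.04065704345703), 20.2860164642334) ((942.5783081054688, -75.76509857177734), (24.424793243408203, 38.58467483520508), 51.12744140625)
13574.5 [242   0] [380 116] ((520.906005859375, 166.52850341796875), 61.620609283447266) ((525.4088745117188, 158.10049438476562), (98.94562530517578, 123.38160705566406), 113.32533264160156)
17249.0 [443 119] [559 348] ((819.3945922851562, 81.16265106201172), 137.27337646484375) ((793.5524291992188, 68.2877426147461), (113.8611831665039, 264.92718505859375), 37.59265899658203)
t 16.5 pos [543.4  50.7 170.5] yaw 112.0 q6 -20.3 F [ 0.   0.  -0.5] M [-0.04 -0.02 -0.01] op 58.7
turn [-0.001   0.0002 -0.    ] shift [0.1125 0.0228 0.0005]
```

Emit:
move_arm:
  moves: [0, 0, 0, 0.02, 0.004, 0, 255, 0, 0, 0, 0.055, 0.011, 0, 255, 0, 0, 0, 0.09, 0.018, 0, 255, 0, 0, 0, 0.114, 0.0233, 0, 255, 0, 0, 0, 0.114, 0.0233, 0.04, 255, 0, 0, 0, 0.114, 0.0233, 0.08, 255, 0, 0, 0, 0.114, 0.0233, 0.11, 255, 0, 0, 0, 0.114, 0.0233, 0.12, 255]

```text
time_s: 17.3
tool_pos: [520.2, 164.2, 46.5]
tool_rot: [[-0.374, 0.927, -0.007], [0.927, 0.374, -0.002], [0.001, -0.007, -1.0]]
contact_force: [-0.5, -0.2, -0.3]
opening: 58.4
```

Emit:
move_arm:
  moves: [0, 0, 0, 0, 0, 0, 255, 0, 0, 0, 0, 0, 0.02, 255, 0, 0, 0, 0, 0, 0.04, 255, 0, 0, 0, 0, 0, 0.05, 255, 0, 0, 0, 0, 0, 0.055, 255, 0, 0, 0, 0, 0, 0.055, 255]

```text
time_s: 17.9
tool_pos: [522.7, 165.9, -3.2]
tool_rot: [[-0.375, 0.927, 0.001], [0.927, 0.375, 0.0], [-0.0, 0.001, -1.0]]
contact_force: [0.2, 0.3, -0.1]
opening: 58.6
```

```bash
cat > cp.py <<'E'
from h import *
delta((522,165,-15))
for n in('top','scene'):
    p,d=save(n,n+'9');K,D,T=cam(n);v,u=np.mgrid[:420,:560]; w=toworld(np.c_[u.ravel(),v.ravel()],T,K,D,depth=d.ravel()).reshape(420,560,3)
    m=(np.hypot(w[...,0]-522,w[...,1]-165)<80)&(w[...,2]<70)&(w[...,2]>3)
    for lo in range(3,70,5):
        k=m&(w[...,2]>lo)&(w[...,2]<=lo+5); 
        if k.sum()>5: print(n,lo,k.sum(),w[k].mean(0).round(1),p[k].mean(0).round())
    q=p[180:310,120:260] if n=='scene' else p[160:270,130:250]
    cv2.imwrite('pics/%s9c.png'%n,cv2.resize(q,(390,390))[:,:,::-1])
cv2.imwrite('pics/s9.png',np.hstack([cv2.imread('pics/top9c.png'),cv2.imread('pics/scene9c.png')]))
E
python3 cp.py
```

```text
t 17.9 pos [522.7 165.9  -3.2] yaw 112.0 q6 -8.0 F [ 0.2  0.3 -0.1] M [-0.03 -0.01 -0.04] op 58.6
turn [0.0007 0.0001 0.    ] shift [-0.0005 -0.0009  0.0118]
top 3 445 [514.9 146.1   5.3] [132. 107.  84.]
top 8 101 [518.  147.8   9.5] [135. 103.  72.]
top 23 7 [518.4 140.3  25.4] [77. 70. 68.]
top 33 7 [515.1 140.5  35.7] [79. 73. 71.]
top 38 6 [512.4 139.8  41.3] [85. 81. 82.]
top 43 15 [518.4 142.5  46.5] [94. 90. 91.]
top 48 33 [519.  143.2  50.5] [100.  96.  98.]
scene 3 628 [506.1 174.4   5.8] [87. 71. 57.]
scene 8 79 [504.5 180.7   8.7] [87. 70. 55.]
scene 18 22 [502.9 181.1  21.1] [83. 79. 80.]
scene 23 40 [501.4 179.   25.5] [85. 84. 85.]
scene 28 41 [501.7 180.3  30.9] [87. 86. 89.]
scene 33 48 [501.6 176.3  35.7] [79. 79. 80.]
scene 38 47 [501.  174.7  40.5] [74. 74. 75.]
scene 43 54 [499.7 175.9  45.6] [76. 75. 77.]
scene 48 188 [519.4 173.1  50.9] [75. 75. 77.]
scene 53 65 [519.  169.5  54.6] [62. 62. 64.]
scene 58 31 [518.4 171.7  61. ] [55. 57. 57.]
scene 63 20 [536.9 177.4  65.3] [48. 49. 50.]
scene 68 11 [521.  170.   68.9] [49. 50. 50.]
```

View pics/s9.png

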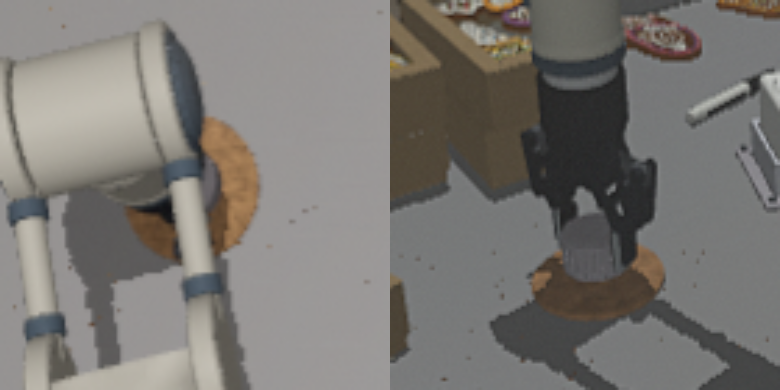

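The cap hangs centred over the mat with its lower edge about 12 mm above the cork. Lowering gently while watching the force.

Emit:
move_arm:
  moves: [0, 0, 0, 0, 0, 0.004, 255, 0, 0, 0, 0, 0, 0.008, 255, 0, 0, 0, 0, 0, 0.01, 255, 0, 0, 0, 0, 0, 0.01, 255, 0, 0, 0, 0, 0, 0.01, 255]

```text
time_s: 18.5
tool_pos: [522.1, 165.9, -14.0]
tool_rot: [[-0.376, 0.927, -0.0], [0.927, 0.376, -0.0], [0.0, -0.0, -1.0]]
contact_force: [0.4, 0.7, -0.7]
opening: 59.0
```

Emit:
move_arm:
  moves: [0, 0, 0, 0, 0, 0.001, 255, 0, 0, 0, 0, 0, 0.002, 255, 0, 0, 0, 0, 0, 0.002, 255]

```text
time_s: 18.8
tool_pos: [522.3, 166.0, -15.5]
tool_rot: [[-0.376, 0.927, 0.0], [0.927, 0.376, 0.0], [-0.0, 0.0, -1.0]]
contact_force: [-1.2, -1.0, 2.2]
opening: 58.6
```

Touching the mat (+2 N). Pressing on slightly and releasing.

Emit:
move_arm:
  moves: [0, 0, 0, 0, 0, 0.0005, 255, 0, 0, 0, 0, 0, 0.0005, 0, 0, 0, 0, 0, 0, 0.0005, 0, 0, 0, 0, 0, 0, 0.0005, 0, 0, 0, 0, 0, 0, 0.0005, 0, 0, 0, 0, 0, 0, 0.0005, 0]

```text
time_s: 19.4
tool_pos: [522.2, 165.9, -16.5]
tool_rot: [[-0.376, 0.927, -0.0], [0.927, 0.376, -0.0], [0.0, -0.0, -1.0]]
contact_force: [-1.0, -0.8, -0.0]
opening: 85.5
```

Emit:
move_arm:
  moves: [0, 0, 0, 0, 0, -0.005, 0, 0, 0, 0, 0, 0, -0.02, 0, 0, 0, 0, 0, 0, -0.05, 0, 0, 0, 0, 0, 0, -0.09, 0, 0, 0, 0, 0, 0, -0.13, 0, 0, 0, 0, 0, 0, -0.17, 0, 0, 0, 0, 0, 0, -0.2, 0, 0, 0, 0, 0, 0, -0.2, 0]

```text
time_s: 20.2
tool_pos: [524.3, 166.5, 191.6]
tool_rot: [[-0.376, 0.927, 0.011], [0.927, 0.376, 0.003], [-0.002, 0.011, -1.0]]
contact_force: [0.3, 0.3, 1.3]
opening: 85.6
```

```bash
python3 jar.py; python3 - <<'E'
from h import *
o=robot.get_obs();q,d=save('wrist','w10');K,D,Tc=cam('wrist')
T=np.eye(4);T[:3,:3]=o['tool_rot'];T[:3,3]=o['tool_pos'];T=T@Tc
v,u=np.mgrid[:420,:560]; w=toworld(np.c_[u.ravel(),v.ravel()],T,K,D,depth=d.ravel()).reshape(420,560,3)
near=np.hypot(w[...,0]-522,w[...,1]-165)<75
m=near&(w[...,2]>33)&(w[...,2]<44);c=w[m];print('cap',cv2.minEnclosingCircle(c[:,:2].astype(np.float32)),np.median(c[:,2]))
A=np.c_[c[:,:2]-c[:,:2].mean(0),np.ones(len(c))];print('tilt',np.linalg.lstsq(A,c[:,2],rcond=None)[0])
hsv=cv2.cvtColor(q,cv2.COLOR_RGB2HSV);m=near&(cv2.inRange(hsv,(5,80,40),(20,255,255))>0)
print('mat',cv2.minEnclosingCircle(toworld(np.c_[u[m],v[m]],T,K,D,z=6)[:,:2].astype(np.float32)))
p,_=save('scene','s10');cv2.imwrite('pics/s10c.png',np.hstack([cv2.resize(p[120:330,100:380],(400,300))[:,:,::-1],cv2.resize(q,(400,300))[:,:,::-1]]))
print(robot.get_obs()['dq'].round(2))
E
```

```text
t 20.2 pos [524.3 166.5 191.6] yaw 112.1 q6 -8.0 F [0.3 0.3 1.3] M [0.02 0.01 0.  ] op 85.6
turn [ 0.0077 -0.0124  2.3049] shift [-0.2634 -0.0568  0.1154]
scene 131 [89.  92.5 93.9]
scene 141 [89.  92.9 94. ]
top 204 [89.6 93.6 94.9]
top 209 [89.9 93.4 96.4]
cap ((522.0986328125, 166.0896759033203), 29.970401763916016) 37.78563845188265
tilt [ 3.56863355e-03 -6.89339884e-03  3.77092279e+01]
mat ((681.1192016601562, 79.09859466552734), 239.79299926757812)
[ 0.07  0.58  0.98  0.   -0.09  0.13]
```

View pics/s10c.png

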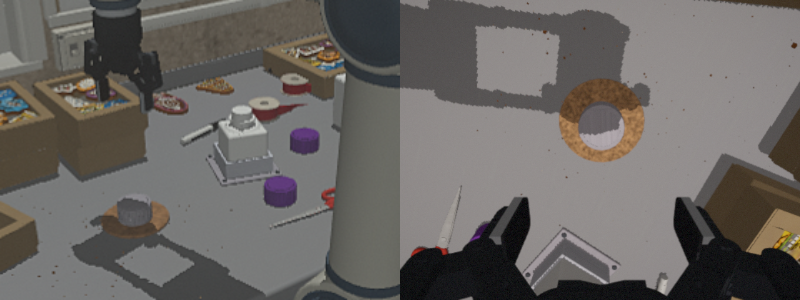

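The cap sits flat and centred on the mat at right-panel (601,127), with the mat's centre at (601,120). The fingers are clear, the jar is seated, and the pen, spool and scissors are where they were. Handing in.

```bash
python3 -c "
from h import *
print(robot.finish_job())"
```

```text
the job is handed in; nothing more can be done
None
```

The cap came off, is standing flat on the cork mat, and the job is handed in, at about 20 s of the 62 s. The hand-in gives no verdict.

- **Grip:** My first grip held only the cap's top edge, with the fingers closing to 56 mm. I opened, went about 22 mm lower and gripped again at 58.8 mm.
- **Turning:** I broke the cap loose with a 0.7 rad anticlockwise twist, then felt with a light pull every 0.2 rad. It was held at every stop from 0.7 to 1.9 rad, with a pull of 7–9 N. The downward load was gone at 2.1 rad, and I lifted it off at 2.3 rad with only about 1 N.
- **Cap on the mat:** The last measurement put the cap's centre at (522.1, 166.1) mm. My mat estimate was about (522, 165), so it is a few millimetres off at most. Its top is at about 38 mm and its tilt is under 0.01 rad.
- **Jar and bystanders:** The jar's shoulder height matched the start to within about 1.5 mm, so it is seated. The pen, spool and scissors look unmoved in the last picture. The gripper is open and about 190 mm up.

**Checks that failed or disagreed:**
- The top and wrist cameras differed by about 3 mm on the cap and up to 7 mm on the mat. I relied mostly on the wrist camera for the cap and a blend of the two for the mat.
- My final automatic fit of the mat's outline failed because it picked up other brown objects. For the final centring I relied on the picture and the earlier measurements.

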